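# Lock the hold-down fixture with its linch pin

## Robot

A 6-joint arm with a two-finger parallel gripper is mounted at the origin on a cart in front of the work surface, level with it; the furniture and walls round the work are solid. World frame = base frame: x ahead of the robot, y to its left, z up, the work surface at z = 0. Lengths are in m, angles in rad, forces in N, time in s.
With the tool pointing down it reaches from about 0.35 to 0.775 m from the base axis. Payload 5.5 kg.
Tool frame: the origin (TCP) lies midway between the tips of the shut fingers; the grasp point (between the pads) lies 19 mm behind it; z points along the fingers, y is the line along which they close (so a half turn about z gives the same grasp; the last joint's range is limited). The gripper opens to 85 mm and grips with 20 to 120 N. Pads are 22 mm wide; open, the fingers measure 114 mm over their backs; the gripper's body (76 mm by 85 mm) begins 54 mm behind the grasp point. The pads swing forward as they close: fully open they stand 13 mm farther back than shut.
Start: joints at [1.004, 0.313, 0.046, 1.304, 0, 1.431], TCP at [0.238, 0.523, 0.231] pointing down, gripper open.
Joint ranges: [-2.76, 2.76], [-0.86, 1.69], [-1.03, 1.26], [-2.2, 2.34], [-1.47, 1.5], [-3.14, 3.14]. Speed limits (rad/s): [2.57, 2.57, 3.14, 3.14, 3.14, 3.14].

## Interface

Orientations are given as a unit quaternion [w, x, y, z].
In Python, from workcell import telemetry, imaging, env gives the robot as it stands. The module is installed in compiled form; this text tells all that it offers.
- The arm moves only by the tool step_arm, never from a script. Its argument "moves" is a list of rows, each a list of 3 entries, a list of its own where there are three numbers: the shift along the tool's x, y, z in mm, then the turn, a rotation vector about the tool's x, y, z in rad, then the finger opening in mm, from 0 to 85.4. A call has 1 to 8 rows; each row is the pose to reach, as a shift and turn from the pose commanded when the call began, along the tool's axes at that moment; what a row does not reach only later rows make up. A row lasts 1/12 s, in which the tool goes at most 41.7 mm and 7.16 degrees, less where a joint would pass 70% of its speed; a pose out of reach is approached as far as the arm can. A call with a gripper value outside its range is refused whole. The fingers move at their own pace and stop on an object; "grip_force" is the grip in N (left out, the last holds). Time passes only in rows, so rows that repeat a pose let the fingers close. It gives the time, the measured TCP pose, the force, the opening and the grip force at its end, in the units of the state.
- telemetry.get_state(): the state, without advancing time (a new reading comes with each control period).
- imaging.read_camera(name): name is "scene" or "top" or "wrist"; returns the picture (420x560x3 uint8, red, green, blue); there is no depth.
- imaging.camera_params(name): a dict with "camera_matrix" (3x3 intrinsics, pixels), "pose" (4x4, takes a point from camera to world coordinates). Camera axes: x right, y up, looking along -z (the intrinsics and any distortion apply to the point x, -y, -z); pixel columns grow to the right and rows downward; lengths in m; the calibration is good to about 2 mm. A picture is of the moment at which its call begins: read the wrist's pose just before it. camera_params takes no time and is no camera call; for the wrist camera it gives the pose at the moment of the call.
- env.hand_in(): hands the job in; it is judged then, once.
The state is a dict: "clock": time; "joint_pos": joint angles; "qvel": joint speeds; "tau": joint torques, N m; "tcp_pos": TCP position; "orientation": TCP orientation; "wrist_force": force on the tool from outside, world axes, zero at the start; "ft_torque": the same for the moment, N m; "finger_gap": finger opening in m; "grip_force": force on a finger pad.
Only numpy, scipy, OpenCV 4.12 (cv2) and the standard library are available. Lean on these libraries where they do the work, as an engineer would, in place of code of your own. Each camera call takes 0.05 s, during which the arm holds its last target. There are 200 camera calls.

## Task

Lock the hold-down fixture: push the linch pin fully home through the hole in the steel post while its ring is still laid back, then flip the sprung ring up over the top of the post and down until it lies flat round the post, past the pin's end. Leave the things lying around where they are.

Things in the scene. Friction and masses are not known exactly. Their poses are not given: they have to be found in the camera images.
- fixture: Fixture fixed to the bench: dark steel base 190 x 110 x 12 mm, blue strap along its x (150 x 34 mm, top 60 mm above the bench) clamping an alloy tube (along y, 221 mm long, 55 mm to +x, top 48 mm), and a steel post, 26 mm thick, through the strap. Origin: on the bench, on the post's axis; z up; the pin is pushed to +y, through a hole 80 mm above the bench. Place and yaw vary, heights do not.
- linch_pin (a joint): Slide of the steel pin with its brass head along the fixture's +y, in m: 0 drawn back with only the tip in the hole, 0.036 fully home against a stop. Stiff: 3 to 4 N moves it, it stays where it is left.
- pin_ring (a joint): Hinge of the ring on the pin's head, in rad: 0 laid back level, away from the post, resting on a stop; pi/2 upright; pi flat round the post (stop). A light spring pulls it shut: below about 1.1 rad its weight (80 g) lays it back, beyond about 1.3 rad it swings over and shut by itself if let go; under 1 N moves it at the sleeve. It turns about a level line along the fixture's x through ring_hinge.
- ring_hinge (a point): Middle of the ring's hinge line, in the brass head, 80 mm above the bench; it moves with the pin. With the pin home it lies 34 mm to -y of the post's axis.
- pin_head (a point): Centre of the flat back face of the brass head (16 mm wide, 18 mm high), 10 mm to -y of ring_hinge: pressing here towards +y pushes the pin home.
- pin_tip (a point): Tip of the pin (11 mm thick), 61 mm to +y of ring_hinge; with the pin home it stands out 14 mm beyond the post.
- ring_grip (a point): Middle of the red sleeve at the ring's far side, 92 mm from ring_hinge: a round bar 10 mm thick, 30 mm long along the fixture's x, to be pinched across it from above; it turns between the fingers as the ring swings. The ring is a 6 mm wire loop, 92 mm long, 64 mm wide, open inside. Shut, it leaves 26 mm between sleeve and pin tip.
- post_top (a point): Centre of the top of the post, 102 mm above the bench.
- driver_red: Red screwdriver, 214 x 30 x 28 mm, lying; bystander. Origin under its middle.
- driver_black: Black screwdriver, 189 x 33 x 31 mm, lying; bystander. Origin under its middle.
- grease_tub: Yellow and white tub with a red lid, 70 mm wide, 72 mm high; bystander. Origin under its middle.
- shelf_jar: Dark jar with a cream lid, 58 mm wide, 85 mm high; bystander. Origin under its middle.
- zip_case: Black zip case, 66 x 97 x 38 mm; bystander. Origin under its middle.
- seal_tin_1: Flat white tin with a blue lid, 62 mm wide, 32 mm high, behind the fixture; bystander. Origin under its middle.

How it is judged:
On the way, in this order (a step that is already met when the one before it is completed fails the run):
1. the linch pin is home (within 4 mm) with its ring still laid back (value of joint linch_pin above 0.032 m and value of joint pin_ring below 0.7 rad), for 0.2 s.
2. the ring has been swung over the post and lies flat (value of joint pin_ring above 2.95 rad), for 0.2 s.
At the end, for the whole second after the job is handed in: The pin is home within 4 mm (joint above 0.032 m) and the ring lies flat round the post within 0.19 rad (joint above 2.95 rad), at rest (value of joint linch_pin above 0.032 m and value of joint pin_ring above 2.95 rad and angular speed of pin_ring below 0.2 rad/s); the robot touches nothing.
It fails at once if a bystander (screwdriver, tub, jar, case or blue-lidded tin) is shifted by more than 30 mm (distance of any of driver_red, driver_black, grease_tub, shelf_jar, zip_case, seal_tin_1 from where it was at the start of the episode above 0.03 m).
It also fails if it takes over 48 s, if anything falls off the work surface, if the arm or the gripper's body presses on something with over 40 N, if the wrist force passes 120 N, or if a joint passes its speed limit or range.

## Working session

There is one attempt and no reset: what is moved stays moved. The work goes in short steps, Python scripts to look and compute and a tool call to move; the robot and the scene stay as the last step left them, time stands still between calls to the robot, and variables do not carry over. Pictures are saved under pics/ and viewed, at most 10 in all, crops included, and the job is handed in when it is done.

Besides the shell and the picture viewer there is one more tool, called after ">>>" by a JSON object that holds its "method" and its "body", one argument or row to a line. step_arm: Moves the arm, as the interface text tells. Its arguments: {"type":"object","properties":{"moves":{"type":"array"},"grip_force":{"type":"number"}},"required":["moves"]}

```bash
mkdir -p pics
python3 - <<'E'
from workcell import telemetry, imaging
import cv2, numpy as np
s=telemetry.get_state(); print(s['clock'],s['tcp_pos'],s['orientation'])
ims=[]
for n in ['scene','top']:
    p=imaging.camera_params(n); print(n,p['camera_matrix'],np.round(p['pose'],4), p.keys())
    im=imaging.read_camera(n)[:,:,::-1]; cv2.imwrite(f'pics/{n}.png',im)
E
```

```text
0.0 [0.2377501  0.52295726 0.23039935] [-3.16291823e-04  2.11803012e-01  9.77311932e-01 -8.78690295e-04]
scene [[381.57190981   0.         270.65466204]
 [  0.         381.57190981 210.87127188]
 [  0.           0.           1.        ]] [[ 0.9042  0.2961 -0.3077  0.2405]
 [-0.4271  0.6306 -0.6481 -0.658 ]
 [ 0.0021  0.7174  0.6967  0.7889]
 [ 0.      0.      0.      1.    ]] dict_keys(['camera_matrix', 'pose'])
top [[413.70137937   0.         274.71860924]
 [  0.         413.70137937 207.55678489]
 [  0.           0.           1.        ]] [[-0.0065  0.9885 -0.1508  0.3458]
 [-0.9999 -0.0076 -0.0068 -0.0033]
 [-0.0079  0.1508  0.9885  1.4211]
 [ 0.      0.      0.      1.    ]] dict_keys(['camera_matrix', 'pose'])
```

View pics/scene.png

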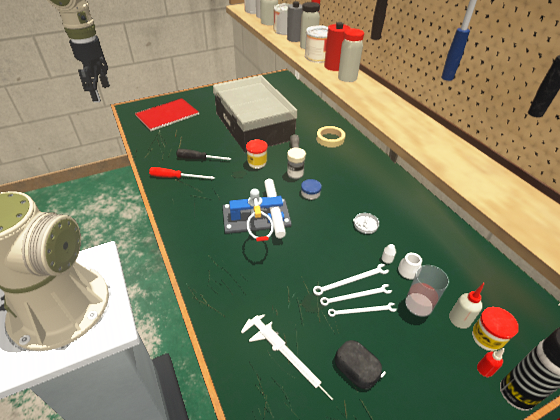

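View pics/top.png

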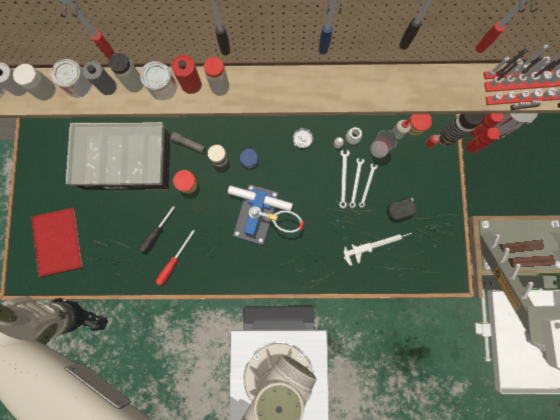

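The scene view shows the fixture at about (258,208), with the ring laid towards the camera and its red sleeve at (263,239). In the top view the post is at about (255,212), the red sleeve at (302,225), and the tube runs from (290,205) to (228,190).

```bash
cat > h.py <<'E'
import numpy as np, cv2
from workcell import telemetry, imaging
def ray(p,uv):
    K=p['camera_matrix'];T=p['pose']
    d=np.linalg.inv(K)@[uv[0],uv[1],1]; d=T[:3,:3]@[d[0],-d[1],-d[2]]
    return T[:3,3],d/np.linalg.norm(d)
def plane(p,uv,z):
    o,d=ray(p,uv); return o+d*(z-o[2])/d[2]
def tri(r):
    A=sum(np.eye(3)-np.outer(d,d) for o,d in r); b=sum((np.eye(3)-np.outer(d,d))@o for o,d in r)
    return np.linalg.solve(A,b)
def proj(p,X):
    T=p['pose'];c=T[:3,:3].T@(np.asarray(X)-T[:3,3]); q=p['camera_matrix']@[c[0],-c[1],-c[2]]; return q[:2]/q[2]
def mask(im,lo,hi,box):
    h=cv2.cvtColor(im,cv2.COLOR_BGR2HSV); m=cv2.inRange(h,lo,hi)
    k=np.zeros_like(m); x0,y0,x1,y1=box; k[y0:y1,x0:x1]=255
    return m&k
def blob(m):
    n,l,s,c=cv2.connectedComponentsWithStats(m); i=1+np.argmax(s[1:,4]); return c[i],s[i],(l==i).astype(np.uint8)
E
python3 - <<'E'
from h import *
P={n:imaging.camera_params(n) for n in('scene','top')}
I={n:cv2.imread(f'pics/{n}.png') for n in P}
B={'scene':(210,170,310,260),'top':(220,175,315,250)}
R=[]
for n in P:
    h=mask(I[n],(0,150,90),(6,255,255),B[n])|mask(I[n],(174,150,90),(180,255,255),B[n])
    c,s,_=blob(h); print(n,'red',c,s); R.append(ray(P[n],c)); print(plane(P[n],c,.08))
    m=mask(I[n],(100,120,60),(125,255,255),B[n]); c,s,_=blob(m); print('blue',c,s,cv2.minAreaRect(cv2.findNonZero(m)), plane(P[n],c,.06))
    h=cv2.cvtColor(I[n],cv2.COLOR_BGR2HSV); m=mask(I[n],(0,0,170),(180,60,255),B[n]); c,s,l=blob(m); r=cv2.minAreaRect(cv2.findNonZero(l)); b=cv2.boxPoints(r); print('white',c,s,r)
    print([np.round(plane(P[n],q,.038),4) for q in b])
print('sleeve',tri(R))
a=cv2.resize(I['scene'][165:265,205:315],None,fx=5,fy=5,interpolation=3)
b=cv2.resize(I['top'][170:250,215:315],None,fx=2.5,fy=2.5,interpolation=3)
o=np.zeros((500,800,3),np.uint8); o[:,:550]=a; o[:200,550:800]=b
cv2.imwrite('pics/crop.png',o)
E
```

```text
scene red [261.91836735 238.26530612] [256 236  13   5  49]
[ 0.49234148 -0.07762873  0.08      ]
blue [237.9109589  207.57876712] [229 199  24  21 292] ((271.7242431640625, 206.22454833984375), (32.288795471191406, 85.24241638183594), 75.61860656738281) [0.48611562 0.07036845 0.06      ]
white [275.73333333 221.83076923] [261 206  25  32 390] ((273.18817138671875, 222.6488800048828), (31.480331420898438, 19.412872314453125), 77.00537872314453)
[array([0.5478, 0.0582, 0.038 ]), array([0.6043, 0.0516, 0.038 ]), array([ 0.569 , -0.0626,  0.038 ]), array([ 0.5172, -0.0553,  0.038 ])]
top red [301.04 224.88] [299 221   5   9  25]
[ 0.49268268 -0.07944116  0.08      ]
blue [257.95151515 198.63030303] [247 190  19  19 165] ((254.00001525878906, 211.5), (22.807893753051758, 44.72135925292969), 26.56505012512207) [0.58405814 0.06186292 0.06      ]
white [279.33463035 204.6459144 ] [264 196  37  26 257] ((282.4678955078125, 208.44036865234375), (40.80339813232422, 15.5167875289917), 16.699243545532227)
[array([0.5488, 0.0536, 0.038 ]), array([0.5997, 0.0384, 0.038 ]), array([ 0.5584, -0.0936,  0.038 ]), array([ 0.5079, -0.0778,  0.038 ])]
sleeve [ 0.49208498 -0.07922363  0.08186374]
```

View pics/crop.png

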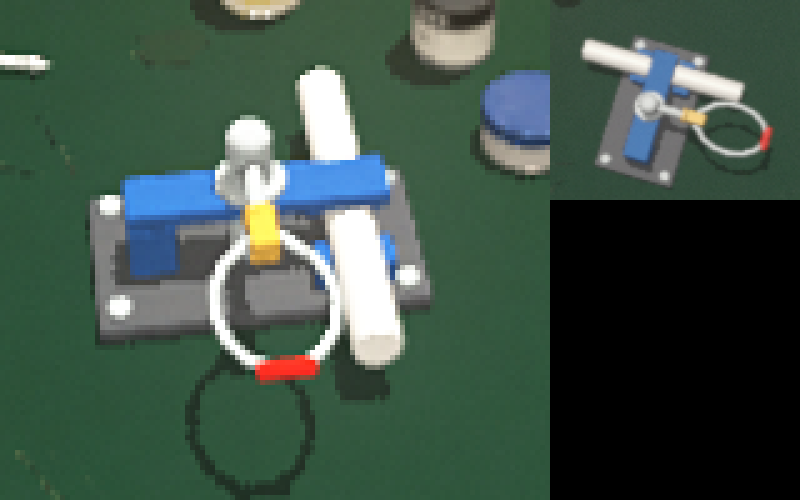

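The enlarged crop shows the post dome at scene pixel ~(254.8,190.6) and top ~(254.2,211.6). The brass head is at scene (257.6,211.4). The ring is level, with the sleeve at its far side.

Run:
```python
from h import *
P={n:imaging.camera_params(n) for n in('scene','top')}
I={n:cv2.imread(f'pics/{n}.png') for n in P}
B={'scene':(210,170,310,260),'top':(220,175,315,250)}
R=[];
for n in P:
    c,s,_=blob(mask(I[n],(18,140,130),(32,255,255),B[n])); print(n,'brass',c,s); R.append(ray(P[n],c)); print(plane(P[n],c,.085))
b=tri(R); print('brass',b)
post=tri([ray(P['scene'],(254.8,190.6)),ray(P['top'],(254.2,211.6))]); print('post',post)
S=np.array([.492,-.079])
for q in(b,post):
    v=q[:2]-S; print('dist',np.linalg.norm(v),'ang',np.degrees(np.arctan2(v[1],v[0])))
st=telemetry.get_state(); T=imaging.camera_params('wrist')['pose']
print('wrist cam rel',T[:3,3]-st['tcp_pos'],T[:3,:3].round(2))
from scipy.spatial.transform import Rotation as Ro
q=st['orientation']; M=Ro.from_quat([*q[1:],q[0]]).as_matrix(); print(M.round(3))
```

```text
scene brass [257.03030303 211.31818182] [254 206   7  12  66]
[0.51813165 0.01057424 0.085     ]Traceback (most recent call last):
  File "<stdin>", line 7, in <module>
  File "h.py", line 19, in blob
    n,l,s,c=cv2.connectedComponentsWithStats(m); i=1+np.argmax(s[1:,4]); return c[i],s[i],(l==i).astype(np.uint8)
                                                     ~~~~~~~~~^^^^^^^^^
    return _wrapfunc(a, 'argmax', axis=axis, out=out, **kwds)
    return bound(*args, **kwds)
ValueError: attempt to get argmax of an empty sequence
```

>>> {"method": "step_arm", "body": {
  "moves": [
    [[-475,-405,31],[0,0,-0.148],0],
    [[-475,-405,31],[0,0,-0.148],0],
    [[-475,-405,31],[0,0,-0.148],0],
    [[-475,-405,31],[0,0,-0.148],0],
    [[-475,-405,31],[0,0,-0.148],0],
    [[-475,-405,31],[0,0,-0.148],0],
    [[-475,-405,31],[0,0,-0.148],0],
    [[-475,-405,31],[0,0,-0.148],0]
  ]
}}

```text
clock: 0.77
tcp_pos: [0.3788, 0.2213, 0.2146]
orientation: [-0.0, 0.139, 0.99, -0.0]
wrist_force: [0.5, 0.4, 0.3]
finger_gap: 0.0001
grip_force: 0.0
```

```bash
cat > d.py <<'E'
import sys; from h import *
from scipy.spatial.transform import Rotation as Ro
def frame():
    st=telemetry.get_state(); q=st['orientation']
    return st,np.array(st['tcp_pos']),Ro.from_quat([*q[1:],q[0]]).as_matrix()
def delta(target,yaw):
    st,p,M=frame(); u=np.array([np.cos(yaw),np.sin(yaw),0]); z=np.array([0,0,-1.])
    G=np.c_[np.cross(u,z),u,z]
    print(st['clock'],p.round(4),'shift mm',(M.T@(np.array(target)-p)*1e3).round(1),'turn',Ro.from_matrix(M.T@G).as_rotvec().round(3),'F',np.round(st['wrist_force'],1),'gap',st['finger_gap'])
if __name__=='__main__':
    a=list(map(float,sys.argv[1:])); delta(a[:3],np.radians(a[3]))
E
python3 d.py .502 -.043 .2 74
python3 - <<'E'
from h import *
P={n:imaging.camera_params(n) for n in('scene','top')}
post=tri([ray(P['scene'],(254.8,190.6)),ray(P['top'],(254.2,211.6))]); print('post',post)
v=post[:2]-[.492,-.079]; print('dist',np.linalg.norm(v),'ang',np.degrees(np.arctan2(v[1],v[0])))
E
```

```text
0.7667 [0.3788 0.2213 0.2146] shift mm [-191.1 -220.2   14.5] turn [-0.    -0.     0.001] F [0.5 0.4 0.3] gap 0.00012585881686856637
post [0.53643445 0.07136762 0.1022532 ]
dist 0.15679554454069214 ang 73.53730330379832
```

>>> {"method": "step_arm", "body": {
  "moves": [
    [[-191,-220,15],[0,0,0],0],
    [[-191,-220,15],[0,0,0],0],
    [[-191,-220,15],[0,0,0],0],
    [[-191,-220,15],[0,0,0],0],
    [[-191,-220,15],[0,0,0],0],
    [[-191,-220,15],[0,0,0],0],
    [[-191,-220,15],[0,0,0],0],
    [[-191,-220,15],[0,0,0],0]
  ]
}}

```text
clock: 1.43
tcp_pos: [0.5047, -0.0472, 0.1989]
orientation: [0.001, 0.142, 0.99, -0.001]
wrist_force: [-0.1, -0.0, 0.6]
finger_gap: 0.0
grip_force: 0.0
```

```bash
python3 d.py .502 -.043 .2 74
python3 - <<'E'
from h import *
p=imaging.camera_params('wrist'); np.save('wp.npy',p); im=imaging.read_camera('wrist')[:,:,::-1].copy(); cv2.imwrite('pics/w1.png',im)
print(proj(p,[.492,-.079,.08]),proj(p,[.518,.011,.08]),proj(p,[.536,.071,.102]))
E
```

```text
1.4333 [ 0.5047 -0.0472  0.1989] shift mm [ 3.7  3.2 -1.2] turn [-0.002  0.002 -0.007] F [-0.1 -0.   0.6] gap 3.655776477634163e-05
[243.42168921 198.11183257] [351.45777574 197.68988942] [435.54520231 205.45423259]
```

View pics/w1.png

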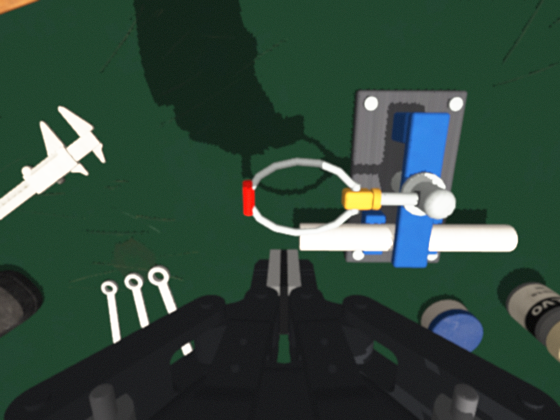

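The wrist view shows the red sleeve at (248,198), the brass head at about (362,199) and the post top at about (439,203). These are within 5 px of the predictions. I'll refine once from this picture.

```bash
python3 - <<'E'
from h import *
p=np.load('wp.npy',allow_pickle=True).item(); im=cv2.imread('pics/w1.png'); B=(200,140,480,240)
c,s,_=blob(mask(im,(0,150,60),(6,255,255),B)|mask(im,(174,150,60),(180,255,255),B)); S=plane(p,c,.082); print('sleeve',c,s,S)
c,s,l=blob(mask(im,(18,120,80),(32,255,255),B)); print('brass',c,s); H=plane(p,c,.086); L=plane(p,(s[0],c[1]),.089); print(H,'back edge',L, 'front',plane(p,(s[0]+s[2],c[1]),.085))
print('post',plane(p,(440,203),.102))
v=H-S; print(np.linalg.norm(v[:2]),np.degrees(np.arctan2(v[1],v[0])))
v=L-S; print('S to back (82)',np.linalg.norm(v[:2]))
E
python3 d.py .502 -.043 .2 74
```

```text
sleeve [247.76984127 197.51851852] [242 180  13  36 378] [ 0.49209752 -0.07482315  0.082     ]
brass [361.04920213 198.92420213] [341 188  40  22 752]
[0.51938766 0.01773496 0.086     ] back edge [0.51364429 0.00112539 0.089     ] front [0.52450157 0.03418095 0.085     ]
post [0.53495496 0.07469793 0.102     ]
0.09649743281786204 73.5721949620582
S to back (82) 0.07894583159384903
1.4833 [ 0.5029 -0.0443  0.1989] shift mm [ 1.2  1.  -1.1] turn [-0.    -0.    -0.005] F [-0.9  0.4  0.3] gap -0.00026398594864886487
```

>>> {"method": "step_arm", "body": {
  "moves": [
    [[1,1,41],[0,0,0],0],
    [[1,1,82],[0,0,0],0],
    [[1,1,127],[0,0,0],0],
    [[1,1,127],[0,0,0],0],
    [[1,1,127],[0,0,0],0],
    [[1,1,127],[0,0,0],0]
  ]
}}

```text
clock: 1.98
tcp_pos: [0.5016, -0.0391, 0.0742]
orientation: [0.0, 0.138, 0.99, 0.0]
wrist_force: [0.4, -0.7, -0.4]
finger_gap: 0.0001
grip_force: 0.0
```

```bash
python3 d.py .5196 .0175 .072 73.6
python3 - <<'E'
from h import *
im=imaging.read_camera('wrist')[:,:,::-1].copy(); cv2.imwrite('pics/w2.png',im)
E
```

```text
1.9833 [ 0.5016 -0.0391  0.0742] shift mm [-1.8 59.4  2.2] turn [0.    0.001 0.008] F [ 0.4 -0.7 -0.4] gap 6.184337739582538e-05
```

View pics/w2.png

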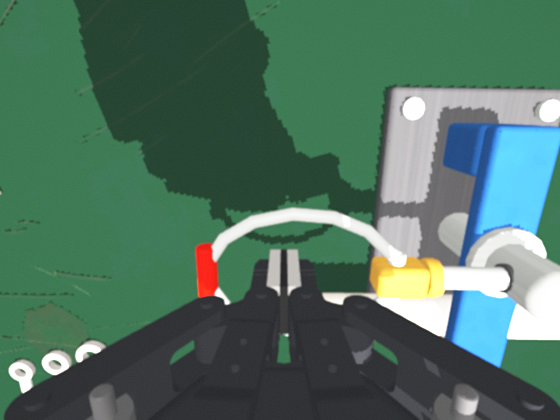

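Closed fingers are inside the loop at (285,275), facing the brass head, whose back edge is at (371,277), about 28 mm away. I'll push along tool +y.

>>> {"method": "step_arm", "body": {
  "moves": [
    [[-1,12,1],[0,0,0],0],
    [[-1,22,1],[0,0,0],0],
    [[-2,29,1],[0,0,0],0],
    [[-2,35,1],[0,0,0],0],
    [[-2,41,1],[0,0,0],0],
    [[-2,46,1],[0,0,0],0],
    [[-2,50,1],[0,0,0],0],
    [[-2,54,1],[0,0,0],0]
  ]
}}

```text
clock: 2.7
tcp_pos: [0.5184, 0.0118, 0.0721]
orientation: [0.0, 0.139, 0.99, -0.0]
wrist_force: [0.7, -4.4, 3.1]
finger_gap: 0.0002
grip_force: 2.1
```

>>> {"method": "step_arm", "body": {
  "moves": [
    [[0,2,0],[0,0,0],0],
    [[0,4,0],[0,0,0],0],
    [[0,4,0],[0,0,0],0]
  ]
}}

```text
clock: 2.95
tcp_pos: [0.519, 0.016, 0.0717]
orientation: [-0.0, 0.139, 0.99, 0.0]
wrist_force: [0.6, -1.6, 0.5]
finger_gap: -0.0003
grip_force: 0.7
```

>>> {"method": "step_arm", "body": {
  "moves": [
    [[0,1.5,0],[0,0,0],0],
    [[0,3,0],[0,0,0],0],
    [[0,3,0],[0,0,0],0]
  ]
}}

```text
clock: 3.2
tcp_pos: [0.5197, 0.0186, 0.0716]
orientation: [-0.0, 0.139, 0.99, 0.0]
wrist_force: [0.7, -2.7, -0.5]
finger_gap: 0.0002
grip_force: 1.2
```

>>> {"method": "step_arm", "body": {
  "moves": [
    [[0,1.5,0],[0,0,0],0],
    [[0,3,0],[0,0,0],0],
    [[0,3,0],[0,0,0],0]
  ]
}}

```text
clock: 3.45
tcp_pos: [0.5204, 0.0211, 0.0716]
orientation: [-0.0, 0.139, 0.99, -0.0]
wrist_force: [-0.2, -3.9, 0.2]
finger_gap: 0.0002
grip_force: 2.4
```

>>> {"method": "step_arm", "body": {
  "moves": [
    [[0,1.5,0],[0,0,0],0],
    [[0,3,0],[0,0,0],0],
    [[0,3,0],[0,0,0],0]
  ]
}}

```text
clock: 3.7
tcp_pos: [0.5205, 0.0213, 0.0717]
orientation: [-0.001, 0.14, 0.99, -0.004]
wrist_force: [-2.2, -14.9, 2.5]
finger_gap: -0.0003
grip_force: 7.4
```

>>> {"method": "step_arm", "body": {
  "moves": [
    [[0,1.5,0],[0,0,0],0],
    [[0,3,0],[0,0,0],0],
    [[0,3,0],[0,0,0],0]
  ]
}}

```text
clock: 3.95
tcp_pos: [0.5205, 0.0215, 0.0717]
orientation: [-0.001, 0.141, 0.99, -0.006]
wrist_force: [-4.5, -24.2, 5.1]
finger_gap: -0.0002
grip_force: 12.4
```

The force rises to 24 N with no further motion, so the pin is against its stop. I'll back off, rise and take a fresh look at the sleeve.

>>> {"method": "step_arm", "body": {
  "moves": [
    [[0,-24,0],[0,0,0],0],
    [[0,-24,0],[0,0,0],0],
    [[0,-30,-40],[0,0,0],0],
    [[0,-40,-80],[0,0,0],0],
    [[0,-50,-110],[0,0,0],40],
    [[0,-50,-110],[0,0,0],40],
    [[0,-50,-110],[0,0,0],40],
    [[0,-50,-110],[0,0,0],40]
  ]
}}

```text
clock: 4.62
tcp_pos: [0.508, -0.0201, 0.1812]
orientation: [-0.001, 0.139, 0.99, 0.001]
wrist_force: [-0.7, 0.7, 0.1]
finger_gap: 0.0397
grip_force: 0.0
```

Run:
```python
from h import *
from d import delta
st=telemetry.get_state(); p=imaging.camera_params('wrist'); im=imaging.read_camera('wrist')[:,:,::-1].copy(); cv2.imwrite('pics/w3.png',im)
B=(60,60,500,360)
c,s,_=blob(mask(im,(0,150,60),(6,255,255),B)|mask(im,(174,150,60),(180,255,255),B)); S=plane(p,c,.082); print('sleeve',c,s,S)
c,s,l=blob(mask(im,(18,120,80),(32,255,255),B)); print('brass',c,s); H=plane(p,c,.087); print(H)
v=H-S; print(np.linalg.norm(v[:2]),np.degrees(np.arctan2(v[1],v[0])))
delta([S[0],S[1],.061],np.radians(73.6))
```

```text
sleeve [251.40189125 208.88888889] [246 190  13  39 423] [ 0.5012622  -0.04415635  0.082     ]
brass [372.33737864 210.72694175] [351 200  43  23 824]
[0.52785602 0.04880404 0.087     ]
0.0966895344026646 74.03540188237504
4.6667 [ 0.5076 -0.02    0.1805] shift mm [ -0.9 -25.  119.5] turn [ 0.001 -0.003  0.008] F [-0.3  0.3 -0.4] gap 0.039900690862528405
```

View pics/w3.png

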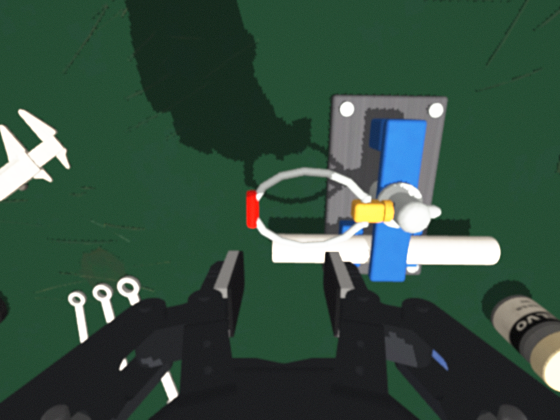

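The pin now reaches through the post, with its tip at about (434,212). The ring is still laid back, the sleeve is at (251,209) and the head at (372,211). I'll go down and pinch the sleeve.

>>> {"method": "step_arm", "body": {
  "moves": [
    [[-1,-25,0],[0,0,0],40],
    [[-1,-25,35],[0,0,0],40],
    [[-1,-25,75],[0,0,0],40],
    [[-1,-25,110],[0,0,0],40],
    [[-1,-25,119],[0,0,0],40],
    [[-1,-25,119],[0,0,0],40],
    [[-1,-25,119],[0,0,0],40]
  ]
}}

```text
clock: 5.25
tcp_pos: [0.5021, -0.0447, 0.0625]
orientation: [-0.001, 0.139, 0.99, 0.0]
wrist_force: [-0.4, -1.4, 0.8]
finger_gap: 0.04
grip_force: 0.0
```

>>> {"method": "step_arm", "body": {
  "moves": [
    [[0,0,0],[0,0,0],0],
    [[0,0,0],[0,0,0],0],
    [[0,0,0],[0,0,0],0],
    [[0,0,0],[0,0,0],0],
    [[0,0,0],[0,0,0],0]
  ],
  "grip_force": 20
}}

```text
clock: 5.67
tcp_pos: [0.5039, -0.0457, 0.0641]
orientation: [0.002, 0.139, 0.99, -0.0]
wrist_force: [1.7, -1.6, 1.2]
finger_gap: 0.01
grip_force: 20.4
```

```bash
python3 d.py .527 .042 .061 73.6
```

```text
5.6667 [ 0.5039 -0.0457  0.0641] shift mm [ 1.9 90.7  3. ] turn [-0.     0.003  0.008] F [ 1.7 -1.6  1.2] gap 0.010034466439367727
```

>>> {"method": "step_arm", "body": {
  "moves": [
    [[0,2.5,-12.8],[0,0,0],0],
    [[0,5.5,-25.4],[0,0,0],0],
    [[0,10,-37.4],[0,0,0],0],
    [[0,16,-48.8],[0,0,0],0],
    [[0,23.5,-59.1],[0,0,0],0],
    [[0,32.5,-68.4],[0,0,0],0],
    [[0,42.5,-76.3],[0,0,0],0],
    [[0,53.5,-82.7],[0,0,0],0]
  ]
}}

```text
clock: 6.33
tcp_pos: [0.5182, 0.0035, 0.1486]
orientation: [0.002, 0.14, 0.99, -0.003]
wrist_force: [-2.7, -6.4, 7.8]
finger_gap: 0.0089
grip_force: 19.6
```

```bash
python3 d.py .527 .042 .156 73.6
```

```text
6.3333 [0.5182 0.0035 0.1486] shift mm [ 2.2 39.4 -7.6] turn [-0.005  0.005  0.005] F [-2.7 -6.4  7.8] gap 0.008865492784880273
```

>>> {"method": "step_arm", "body": {
  "moves": [
    [[0,12,-5.5],[0,0,0],0],
    [[0,24.5,-9],[0,0,0],0],
    [[0,37,-10.5],[0,0,0],0],
    [[0,50,-10],[0,0,0],0],
    [[0,62.5,-8],[0,0,0],0],
    [[0,75,-4],[0,0,0],0],
    [[0,86.5,2],[0,0,0],0],
    [[0,97,9],[0,0,0],0]
  ]
}}

```text
clock: 7.0
tcp_pos: [0.5451, 0.1007, 0.1358]
orientation: [0.001, 0.139, 0.99, -0.0]
wrist_force: [4.6, -4.8, -1.3]
finger_gap: 0.0088
grip_force: 21.9
```

```bash
python3 d.py .549 .117 .12 73.6
python3 - <<'E'
from h import *
a=imaging.read_camera('wrist')[:,:,::-1]; b=imaging.read_camera('scene')[155:265,195:335,::-1]
o=np.zeros((420,800,3),np.uint8); o[:300,:400]=cv2.resize(a,(400,300)); o[:314,400:]=cv2.resize(b,(400,314),interpolation=3); cv2.imwrite('pics/w4.png',o)
E
```

```text
7.0 [0.5451 0.1007 0.1358] shift mm [ 0.8 16.8 15.8] turn [-0.     0.001  0.008] F [ 4.6 -4.8 -1.3] gap 0.008846997650148476
```

View pics/w4.png

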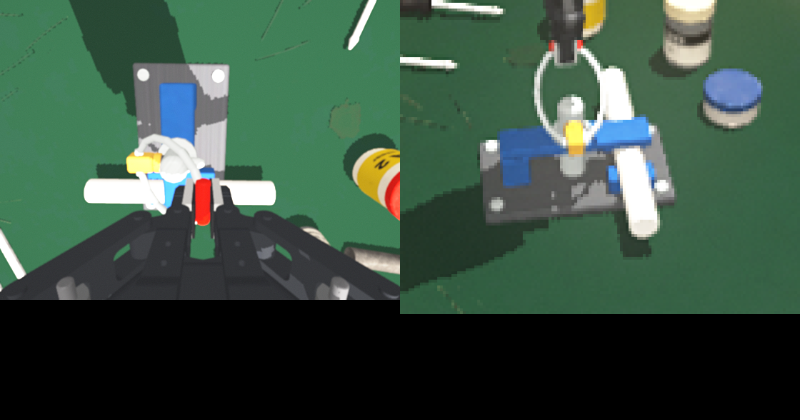

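The wrist half shows the red sleeve at about (203,202) held between the fingers, past the post. In the scene half the ring stands over the post and the head is close against it. I'll continue to about 150°, then let go upwards.

>>> {"method": "step_arm", "body": {
  "moves": [
    [[0,9.5,8.5],[0,0,0],0],
    [[0,18,18],[0,0,0],0],
    [[0,23,26],[0,0,0],0],
    [[0,23,26],[0,0,0],0],
    [[0,23,26],[0,0,0],26],
    [[0,23,26],[0,0,0],26],
    [[0,23,26],[0,0,0],26]
  ]
}}

```text
clock: 7.68
tcp_pos: [0.5486, 0.1224, 0.1092]
orientation: [-0.002, 0.138, 0.99, 0.0]
wrist_force: [0.7, 0.9, -0.5]
finger_gap: 0.0259
grip_force: 0.0
```

>>> {"method": "step_arm", "body": {
  "moves": [
    [[0,0,-25],[0,0,0],26],
    [[0,0,-60],[0,0,0],26],
    [[0,0,-100],[0,0,0],26],
    [[0,0,-100],[0,0,0],26],
    [[0,0,-100],[0,0,0],26]
  ]
}}

```text
clock: 8.1
tcp_pos: [0.5515, 0.1221, 0.213]
orientation: [0.002, 0.139, 0.99, 0.001]
wrist_force: [-0.8, 0.7, -0.2]
finger_gap: 0.0263
grip_force: 0.0
```

```bash
python3 d.py .549 .117 .12 73.6
python3 - <<'E'
from h import *
w=imaging.camera_params('wrist'); a=imaging.read_camera('wrist')[:,:,::-1]; s=imaging.camera_params('scene'); S=imaging.read_camera('scene')[:,:,::-1]; tp=imaging.camera_params('top'); t=imaging.read_camera('top')[:,:,::-1]
for n,p,im,B in(('s',s,S,(210,150,310,260)),('t',tp,t,(210,175,315,250)),('w',w,a,(0,0,560,420))):
    m=mask(im,(0,150,60),(6,255,255),B)|mask(im,(174,150,60),(180,255,255),B)
    if m.any():
        c,st,_=blob(m); print(n,c,st,plane(p,c,.082))
    m=mask(im,(18,120,80),(32,255,255),B)
    if m.any(): c,st,_=blob(m); print(n,'brass',c,st,plane(p,c,.086))
o=np.zeros((420,800,3),np.uint8); o[:300,:400]=cv2.resize(a,(400,300)); o[:314,400:]=cv2.resize(S[155:265,195:335],(400,314),interpolation=3); cv2.imwrite('pics/w5.png',o)
E
```

```text
8.1 [0.5515 0.1221 0.213 ] shift mm [ 1.3 -5.8 93. ] turn [0.002 0.004 0.008] F [-0.8  0.7 -0.2] gap 0.026293748819495446
s [258.12820513 151.38461538] [250 150  16   4  39] [0.63239646 0.26102883 0.082     ]
s brass [256.75      159.5304878] [247 153  20  13 164] [0.60900208 0.2185378  0.086     ]
w [495.59417849 231.25018042] [ 457  197   78   70 4157] [0.63816188 0.30591446 0.082     ]
w brass [454.60913242 208.49863014] [ 436  187   56   58 1095] [0.60313499 0.26962766 0.086     ]
```

View pics/w5.png

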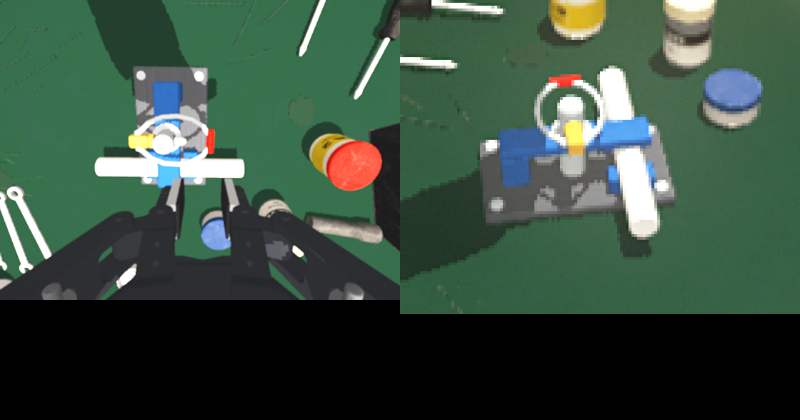

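The ring now lies round the post: sleeve at about (211,140) in the wrist half and (565,80) in the scene half, with the fingers clear. I'll check its height and the head position by triangulation.

Run:
```python
from h import *
w=imaging.camera_params('wrist'); a=imaging.read_camera('wrist')[:,:,::-1]; s=imaging.camera_params('scene'); S=imaging.read_camera('scene')[:,:,::-1]
R=[];Q=[]
for n,p,im,B in(('s',s,S,(235,175,275,225)),('w',w,a,(170,160,330,230))):
    c,st,_=blob(mask(im,(0,150,60),(6,255,255),B)|mask(im,(174,150,60),(180,255,255),B)); R.append(ray(p,c)); print(n,c,st[4],plane(p,c,.082))
    c,st,_=blob(mask(im,(18,120,80),(32,255,255),B)); Q.append(ray(p,c)); print('brass',c,st[4],plane(p,c,.086))
S=tri(R);H=tri(Q);print('sleeve',S,'brass',H,'dist',np.linalg.norm((S-H)[:2]))
```

```text
s [252.10344828 182.44827586] 29 [0.55461748 0.12853859 0.082     ]
brass [255.5483871  202.72580645] 62 [0.52756245 0.04180437 0.086     ]
w [296.26857143 202.16      ] 350 [0.55466347 0.13290457 0.082     ]
brass [199.11764706 199.43962848] 323 [0.52753213 0.05123665 0.086     ]
sleeve [0.55602136 0.13272149 0.0781986 ] brass [0.52959267 0.04865061 0.07906596] dist 0.08812711442316866
```

The sleeve is level, at z of about 0.08 m, and lies where a home pin with a shut ring would put it. The robot is clear.

```bash
python3 -c "
from workcell import env
print(env.hand_in())"
```

```text
the job is handed in; nothing more can be done
None
```

I pushed the pin home against its stop, swung the ring over the post until it lay flat, and handed the job in at about 8 s; the hand-in returned no verdict, but camera checks put the sleeve level at about 80 mm and consistent with the pin home, and the arm touched only the pin and its ring.

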